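# Pin the lid of the pine box back on its hinge

### The job

Put the loose lid back on the pine box, with its knuckle between the two knuckles of the box's hinge, and let go of it; then push the loose pin through all three knuckles from the right-hand side until its square head is home against the outer knuckle. Feel your way in and keep it gentle, since the wood splits if the pin is forced with more than about 20 N. Leave the comb, the flashlight and the coin jar where they are.

Things in the scene. Friction and masses are not known exactly. Their poses are not given: they have to be found in the camera images.
- box: Pine box fixed to the shelf, open on top, 120 (x) x 76 (y) x 75 mm high, walls 8 mm, shallow drawer in its -x face. Origin: centre of its underside; z up; +x away from the robot. Outside its +x end stands a wooden hinge rail with two square knuckles 30 x 30 mm, bored along y: outer one y = -44 to -18 mm, other y = +18 to +40 mm; bore 10.6 mm, axis at z = 80 mm, nominal x = 87 mm.
- mouth (a point): Nominal centre of the bore mouth in the outer knuckle's -y face, at (87, -44, 80) mm in the box frame; axes as the box's. The pin enters here along box +y. The hinge rail sits in slotted screw holes, clamped tight up to 7 mm nearer to or farther from the box (along box x) than nominal: the true bores are off by that unmeasured amount. It does not give when pushed.
- lid: Loose pine lid, about 90 g, flat on the shelf, right way up: panel 120 (x) x 76 (y) x 10 mm, two battens 10 mm deep below, bar handle on top, one knuckle at its +x end. Origin: centre of the panel's underside (10 mm above the shelf at first, 75 mm when on the box); z up. On the box its axes match the box's; it can slide on the rim 10 mm each way along x, 4 mm along y.
- lid_eye (a point): Centre of the lid's knuckle (30 x 30 mm, 28 mm long along lid y), on its bore axis, at (87, 0, 5) mm in the lid frame. Bore 10.6 mm, along lid y, widened at its -y mouth by a 19 mm deep funnel to 24 mm, so that the pin's tip draws the lid into line.
- lid_grip (a point): Centre of the lid's dark bar handle, at (10, 0, 24) mm in the lid frame; the bar is 50 mm long along lid x, 16 mm wide along y and 28 mm tall, its top 38 mm above the panel's underside.
- pin: Loose hinge pin, 90 g, lying on the shelf: steel square head 36 mm long, 22 x 22 mm; aluminium shank 9 mm thick, 88 mm long, its last 4 mm tapering to 7.2 mm. x runs along the axis from head to tip; origin on the axis in the head's front face (11 mm above the shelf at first), which seats on the outer knuckle. The head is the heavier end. Home, the origin is at the true mouth.
- pin_tip (a point): End of the pin's shank, 88 mm ahead of the pin's origin on its axis.
- pin_head (a point): Centre of the pin's square head, 18 mm behind the pin's origin; grip it here across its sides.
- jar: Bystander: glass coin jar 72 mm across, 90 mm tall, standing. Origin: centre of its underside.
- flashlight: Bystander: aluminium flashlight 140 mm long (along its x), 38 mm thick, lying down, black rubber button on top. Origin: under its middle.
- comb: Bystander: flat grey plastic comb 150 mm long (along its x), 32 mm wide, 5 mm thick. Origin: under its middle.
Not all that is in view belongs to the job. Several things look just like the pin: the one meant starts farthest to the robot's left.

How it is judged:
By the outcome, as a careful person would: the job done as asked, in the order asked, and still so for the second after the job is handed in, with the robot touching nothing.
It also fails if it takes over 72 s, if anything falls off the work surface, if the arm or the gripper's body presses on something with over 40 N, if the wrist force passes 120 N, or if a joint passes its speed limit or range.

### The arm

A 7-joint arm with a two-finger parallel gripper is mounted at the origin on the work surface. World frame = base frame: x ahead of the robot, y to its left, z up, the work surface at z = 0. Lengths are in m, angles in rad, forces in N, time in s.
With the tool pointing down it reaches from about 0.35 to 0.9 m from the base axis. Payload 8.1 kg.
Tool frame: the origin (TCP) lies on the centre line of the jaws, within the pads' length; the fingertips stand 17 mm ahead of it and the grasp point (between the pads) lies 2 mm behind it; z points along the fingers, y is the direction in which the jaws open and shut (so a half turn about z gives the same grasp; the last joint's range is limited). The gripper opens to 92 mm and grips with 3 to 60 N. Pads are 19 mm wide; open, the fingers measure 130 mm over their backs; the gripper's body (75 mm by 190 mm) begins 47 mm behind the grasp point.
Start: joints at [1.183, 0.434, 0.025, 1.573, -0.012, 1.134, -0.075], TCP at [0.176, -0.6, 0.244] pointing down, gripper open.
Joint ranges: [-2.62, 2.62], [-0.44, 2.09], [-1.27, 1.32], [0.08, 2.57], [-1.32, 4.46], [0.12, 2], [-2.74, 2.74]. Speed limits (rad/s): [2.22, 2.22, 3.01, 3.01, 3.14, 3.14, 3.14].

### API

Orientations are given as a rotation vector (axis times angle).
In Python, from cell import arm, imaging, job gives the robot as it stands.
- The arm moves only by the tool jog_arm, never from a script. Its argument "moves" is a list of rows, each an object with "fingers": the closure, from -1 (fully open) to 1 (shut); "xyz": the shift along the tool's x, y, z in cm, a list of three; "angular": the turn, a rotation vector about the tool's x, y, z in rad, a list of three. In form: [{"fingers": fingers, "xyz": [dx, dy, dz], "angular": [ax, ay, az]}, ...]. A call has 1 to 12 rows; each row is the pose to reach, as a shift and turn from the pose commanded when the call began, along the tool's axes at that moment; what a row does not reach only later rows make up. A row lasts 1/8 s, in which the tool goes at most 62.5 mm and 10.7 degrees, less where a joint would pass 70% of its speed; a pose out of reach is approached as far as the arm can. A call with a gripper value outside its range is refused whole. The fingers move at their own pace and stop on an object; "grip_force" is the grip in N (left out, the last holds). Time passes only in rows, so rows that repeat a pose let the fingers close. It gives the time, the measured TCP pose, the force and the opening at its end, in the units of the state.
- arm.observe(): the state, without advancing time (a new reading comes with each control period).
- imaging.get_image(name): name is "side" or "top"; returns the picture (400x640x3 uint8, red, green, blue); there is no depth.
- imaging.camera_params(name): a dict with "fx", "fy", "cx", "cy" (pixels), "rvec" (rotation vector, rad) and "tvec" (3), from world to camera coordinates, as OpenCV has them. Camera axes: x right, y down, z forward; pixel columns grow to the right and rows downward; lengths in m; the calibration is good to about 2 mm. A picture is of the moment at which its call begins. camera_params takes no time and is no camera call.
- job.sign_off(): hands the job in, once; it reports no verdict.
The state is a dict: "clock": time; "joints": joint angles; "dq": joint speeds; "joint_efforts": joint torques, N m; "position": TCP position; "ee_rot": TCP orientation; "force": force on the tool from outside, world axes, zero at the start; "ft_torque": the same for the moment, N m; "width": opening from 0.0 (shut) to 1.0 (fully open).
Only numpy, scipy, OpenCV 4.12 (cv2) and the standard library are available. Lean on these libraries where they do the work, as an engineer would, in place of code of your own. Each camera call takes 0.05 s, during which the arm holds its last target. There are 200 camera calls.

## Working session

There is one attempt and no reset: what is moved stays moved. The work goes in short steps, Python scripts to look and compute and a tool call to move; the robot and the scene stay as the last step left them, time stands still between calls to the robot, and variables do not carry over. Pictures are saved under pics/ and viewed, about 8 in all and at most 12, crops included, and the job is handed in when it is done.

Besides the shell and the picture viewer there is one more tool, called after "Request:" as name([rows], argument=value, ...), one row to a line, values as JSON. jog_arm: Moves the arm, as the interface text tells. Its arguments: {"type":"object","properties":{"moves":{"type":"array"},"grip_force":{"type":"number"}},"required":["moves"]}

```bash
ls; mkdir -p pics
python3 - <<'E'
from cell import arm, imaging, job
import cv2
for n in("top","side"):
    im=imaging.get_image(n); cv2.imwrite(f"pics/{n}0.png",im[:,:,::-1]); print(n,imaging.camera_params(n))
print(arm.observe())
E
```

```text
pics
top {'fx': 395.51457446452804, 'fy': 395.51457446452804, 'cx': 313.1941920339505, 'cy': 198.49972157191706, 'rvec': array([ 2.05397972, -2.13217711,  0.26567466]), 'tvec': array([-0.07914158,  0.57452234,  1.05695463])}
side {'fx': 415.7957462277442, 'fy': 415.7957462277442, 'cx': 323.3841461495129, 'cy': 199.35551641334396, 'rvec': array([ 0.83042189, -2.65893926,  0.97585097]), 'tvec': array([0.40400959, 0.35426014, 0.96658233])}
{'clock': 0.1, 'joints': array([ 1.18342258,  0.43511121,  0.02494213,  1.57402826, -0.01160699,
        1.13402204, -0.07509995]), 'dq': array([-7.98696772e-04, -3.11815676e-03, -1.28184571e-05, -1.98669681e-03,
        1.02409116e-03, -3.39356037e-05,  1.38262307e-04]), 'joint_efforts': array([ 2.57858075e-03, -6.69132185e+01,  9.87864174e-01, -3.15148652e+01,
       -6.05456228e-02,  3.73855163e-02,  5.73000284e-05]), 'position': array([ 0.17542873, -0.59939981,  0.24304066]), 'ee_rot': array([-3.10843385e+00, -4.45545910e-01,  4.85786169e-04]), 'force': array([-0.52284796,  0.64700291,  0.67307084]), 'ft_torque': array([-0.05937006, -0.00624842, -0.00199404]), 'width': 1.0001436198785516}
```

View pics/top0.png

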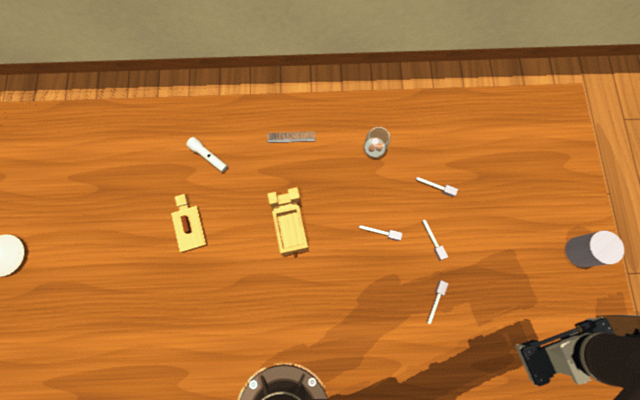

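View pics/side0.png

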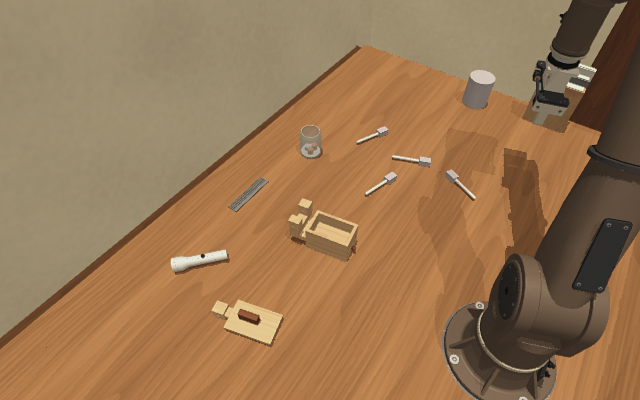

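Top view: the lid is at about (188,228), the box at (290,228) with its knuckles up at (282,197). The leftmost pin has its tip at (360,228) and its head at (396,235). I'll zoom in for corner points.

```bash
cat > h.py <<'E'
import numpy as np, cv2
from scipy.optimize import least_squares
from scipy.spatial.transform import Rotation as R
from cell import arm, imaging, job
P={n:imaging.camera_params(n) for n in("top","side")}
def proj(n,X):
    p=P[n];K=np.array([[p["fx"],0,p["cx"]],[0,p["fy"],p["cy"]],[0,0,1]])
    return cv2.projectPoints(np.atleast_2d(X).astype(float),p["rvec"],p["tvec"],K,None)[0][:,0]
def unproj(n,u,v,z):
    p=P[n];Rm=cv2.Rodrigues(p["rvec"])[0];c=-Rm.T@p["tvec"]
    d=Rm.T@np.array([(u-p["cx"])/p["fx"],(v-p["cy"])/p["fy"],1]);return c+d*(z-c[2])/d[2]
def place(x,y,yaw,pts,z=0):
    return R.from_euler("z",yaw).apply(np.atleast_2d(pts))+[x,y,z]
def fit(obs,x0,z=0):  # obs: (cam,u,v,(model pt m))
    f=lambda q:np.concatenate([proj(c,place(*q[:3],m,z))[0]-[u,v] for c,u,v,m in obs])
    r=least_squares(f,x0,loss="soft_l1");return r.x,np.abs(r.fun).max(),r.fun.reshape(-1,2).round(1)
E
python3 - <<'E'
from h import *
t=cv2.imread("pics/top0.png");s=cv2.imread("pics/side0.png")
def crop(im,x,y,w,h,k=5):return cv2.resize(im[y:y+h,x:x+w],None,fx=k,fy=k,interpolation=cv2.INTER_CUBIC)
# top: lid, box / pin
a=np.hstack([crop(t,165,190,50,65),crop(t,262,185,50,75)[:325],crop(t,355,215,55,65)])
cv2.imwrite("pics/c1.png",a)
b=np.hstack([crop(s,208,295,80,55),crop(s,285,195,80,55)]);c=np.hstack([crop(s,285,240,80,25),crop(s,360,168,45,25),np.zeros((125,175,3),np.uint8)])
cv2.imwrite("pics/c2.png",np.vstack([b,c]))
for n,u,v,z in[("lid",188,228,0),("box",291,235,.0),("tip",360,228,.011),("head",396,235,.011)]:print(n,unproj("top",u,v,z))
E
```

```text
lid [0.51228116 0.27487021 0.        ]
box [ 0.47982177 -0.03131376  0.        ]
tip [ 0.49132756 -0.23603037  0.011     ]
head [ 0.46657547 -0.34050754  0.011     ]
```

View pics/c1.png

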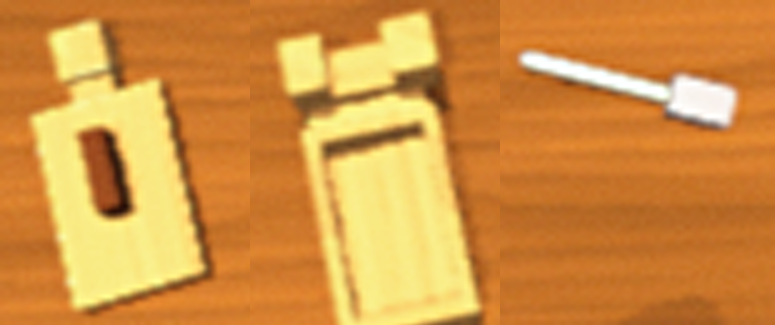

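View pics/c2.png

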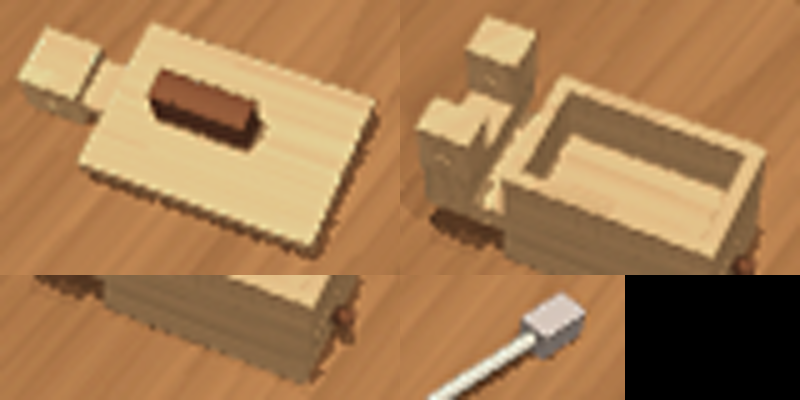

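```bash
cat > m1.py <<'E'
from h import *
def o(c,ox,oy,L):return[(c,ox+(x+.5)/5-.5,oy+(y+.5)/5-.5,np.array(m)/1000) for x,y,m in L]
lid=o("top",165,190,[(161,82,(60,-38,20)),(33,119,(60,38,20)),(75,310,(-60,38,20)),(208,272,(-60,-38,20)),(50,32,(102,14,30)),(98,20,(102,-14,30)),(113,72,(72,-14,30))])+\
 o("side",208,295,[(153,24,(60,-38,20)),(375,98,(-60,-38,20)),(318,245,(-60,38,20)),(80,163,(60,38,20))])
print("lid",*fit(lid,[.51,.27,.2])[:])
box=o("top",262,185,[(51,130,(60,38,75)),(186,112,(60,-38,75)),(230,315,(-60,-38,75))])+\
 o("side",285,195,[(166,75,(60,-38,75)),(365,150,(-60,-38,75)),(318,255,(-60,38,75)),(103,180,(60,38,75))])+o("side",285,240,[(303,107,(-60,38,0))])
q,_,r=fit(box,[.5,-.03,.1]);print("box",q,r)
kn=o("side",285,195,[(90,15,(102,-44,95)),(137,33,(72,-44,95)),(115,68,(72,-18,95)),(66,48,(102,-18,95)),(18,125,(102,40,95)),(72,143,(72,40,95))])+\
 o("top",262,185,[(130,20,(102,-18,95)),(180,12,(102,-44,95)),(190,62,(72,-44,95)),(28,42,(102,40,95)),(70,33,(102,18,95)),(80,85,(72,18,95))])
f=lambda w:np.concatenate([proj(c,place(*q,m+[w[0],0,0]))[0]-[u,v] for c,u,v,m in box+kn])
g=lambda w:np.concatenate([proj(c,place(*w[:3],m+[w[3]*(i>=len(box)),0,0]))[0]-[u,v] for i,(c,u,v,m) in enumerate(box+kn)])
w=least_squares(g,[*q,0],loss="soft_l1");print("box+d",w.x,w.fun.reshape(-1,2).round(1)[len(box):])
pin=o("top",355,215,[(25,58,(88,0,11)),(173,72,(0,11,22)),(238,90,(-36,11,22)),(227,130,(-36,-11,22)),(162,110,(0,-11,22))])+\
 o("side",360,168,[(123,48,(0,11,22)),(157,18,(-36,11,22)),(185,35,(-36,-11,22)),(150,60,(0,-11,22))])
for perm in (1,-1):
  p=[(c,u,v,m*[1,perm,1]) for c,u,v,m in pin];print("pin",perm,*fit(p,[.475,-.32,1.34]))
s=arm.observe();print(R.from_rotvec(s["ee_rot"]).as_matrix().round(3))
E
python3 m1.py
```

```text
lid [0.50667629 0.26818469 0.26364726] 1.0017816839823581 [[-0.7 -0.2]
 [-0.2 -0.2]
 [ 0.3  0.5]
 [-0.6  0.3]
 [ 0.2  0.9]
 [-0.2  0.6]
 [-0.9 -0.4]
 [ 0.  -1. ]
 [ 0.8 -0.3]
 [-0.8 -0.2]
 [-0.1 -0.8]]
box [ 0.48465235 -0.03120217  0.17397717] [[ 0.3  0.8]
 [-0.3 -1.2]
 [-0.3 -0.3]
 [-0.3 -0.2]
 [ 0.8 -0.3]
 [-0.6  0.5]
 [ 0.1 -0.7]
 [ 0.8  0.6]]
box+d [ 0.48471208 -0.03138857  0.17271277  0.00708722] [[-0.4 -0.4]
 [ 0.1 -0.4]
 [ 0.3 -0.6]
 [ 0.1 -0.3]
 [-0.3 -0.2]
 [-0.8  0.1]
 [ 0.3  0.4]
 [-0.6  0.1]
 [-0.5  0.3]
 [ 0.4  0.2]
 [-0.3  0.4]
 [-0.3  0.2]]
pin 1 [ 0.47716687 -0.31901148  1.34902053] 10.929052671924211 [[ -0.7   0.1]
 [ -0.6   5.8]
 [ -1.3   4.4]
 [  1.8 -10.9]
 [  2.6  -9.2]
 [  3.3   1.6]
 [  4.2   2. ]
 [ -6.7  -5.2]
 [ -7.4  -4.6]]
pin -1 [ 0.4712359  -0.31723761  1.27688987] 1.183204638334871 [[-0.7  0. ]
 [ 0.3  0.5]
 [-0.7  0. ]
 [ 0.  -0.7]
 [ 0.9  0.2]
 [-0.4 -1.2]
 [ 1.  -0.3]
 [ 0.4  0.3]
 [-0.8  0.5]]
[[ 0.96   0.281 -0.001]
 [ 0.281 -0.96   0.001]
 [-0.    -0.001 -1.   ]]
```

```bash
cat >> h.py <<'E'
BOX=np.array([.4847,-.0314,.1730])
def bx(*m):return place(*BOX,np.array(m)/1000)[0]
def go(p,yaw):
    s=arm.observe();M=R.from_rotvec(s["ee_rot"]);T=R.from_matrix(np.array([[np.cos(yaw),np.sin(yaw),0],[np.sin(yaw),-np.cos(yaw),0],[0,0,-1]]))
    print("t%.2f"%s["clock"],"pos",s["position"].round(4),"F",s["force"].round(1),"w%.3f"%s["width"],"xyz cm",(M.inv().apply(np.array(p)-s["position"])*100).round(2),"ang",(M.inv()*T).as_rotvec().round(4))
E
python3 - <<'E'
from h import *
p=place(.5067,.2682,.2636,[.01,0,0])[0];print(p);go([*p[:2],.15],.2636)
E
```

```text
[0.51635458 0.27080558 0.        ]
t0.10 pos [ 0.1754 -0.5994  0.243 ] F [-0.5  0.6  0.7] w1.000 xyz cm [ 57.16 -73.93   9.4 ] ang [-0.0014  0.0001  0.0211]
```

Request:
jog_arm([
  {"fingers":-1,"xyz":[57.2,-73.9,0],"angular":[0,0,0.02]},
  {"fingers":-1,"xyz":[57.2,-73.9,0],"angular":[0,0,0.02]},
  {"fingers":-1,"xyz":[57.2,-73.9,0],"angular":[0,0,0.02]},
  {"fingers":-1,"xyz":[57.2,-73.9,0],"angular":[0,0,0.02]},
  {"fingers":-1,"xyz":[57.2,-73.9,0],"angular":[0,0,0.02]},
  {"fingers":-1,"xyz":[57.2,-73.9,0],"angular":[0,0,0.02]},
  {"fingers":-1,"xyz":[57.2,-73.9,0],"angular":[0,0,0.02]},
  {"fingers":-1,"xyz":[57.2,-73.9,0],"angular":[0,0,0.02]},
  {"fingers":-1,"xyz":[57.2,-73.9,0],"angular":[0,0,0.02]},
  {"fingers":-1,"xyz":[57.2,-73.9,0],"angular":[0,0,0.02]},
  {"fingers":-1,"xyz":[57.2,-73.9,0],"angular":[0,0,0.02]},
  {"fingers":-1,"xyz":[57.2,-73.9,0],"angular":[0,0,0.02]},
])

```text
clock: 1.6
position: [0.4499, 0.1, 0.2437]
ee_rot: [3.114, 0.414, 0.0]
force: [0.9, -0.6, 0.4]
width: 1.002
```

```bash
python3 -c "
from h import *
go([.5164,.2708,.12],.2636)"
```

```text
t1.60 pos [0.4499 0.1    0.2437] F [ 0.9 -0.6  0.4] w1.002 xyz cm [ 10.87 -14.76  12.36] ang [ 0.0003 -0.0001  0.0005]
```

Request:
jog_arm([
  {"fingers":-1,"xyz":[10.5,-14.4,8],"angular":[0,0,0]},
  {"fingers":-1,"xyz":[10.5,-14.4,8],"angular":[0,0,0]},
  {"fingers":-1,"xyz":[10.5,-14.4,8],"angular":[0,0,0]},
  {"fingers":-1,"xyz":[10.5,-14.4,8],"angular":[0,0,0]},
  {"fingers":-1,"xyz":[10.5,-14.4,8],"angular":[0,0,0]},
  {"fingers":-1,"xyz":[10.5,-14.4,8],"angular":[0,0,0]},
])

```text
clock: 2.35
position: [0.5134, 0.2632, 0.1642]
ee_rot: [3.114, 0.412, 0.001]
force: [0.4, -0.8, -0.6]
width: 0.999
```

```bash
python3 -c "
from h import *
go([.5164,.2708,.041],.2636)"
```

```text
t2.35 pos [0.5134 0.2632 0.1642] F [ 0.4 -0.8 -0.6] w0.999 xyz cm [ 0.48 -0.67 12.32] ang [ 0.001  -0.0003 -0.0005]
```

Request:
jog_arm([
  {"fingers":-1,"xyz":[0.5,-0.7,6],"angular":[0,0,0]},
  {"fingers":-1,"xyz":[0.5,-0.7,10],"angular":[0,0,0]},
  {"fingers":-1,"xyz":[0.5,-0.7,12.2],"angular":[0,0,0]},
  {"fingers":-1,"xyz":[0.5,-0.7,12.2],"angular":[0,0,0]},
  {"fingers":-1,"xyz":[0.5,-0.7,12.2],"angular":[0,0,0]},
])

```text
clock: 2.98
position: [0.5172, 0.2725, 0.0433]
ee_rot: [-3.114, -0.413, -0.003]
force: [0.1, -0.4, 0.6]
width: 0.999
```

```bash
python3 -c "
from h import *
go([.5164,.2708,.041],.2636)
cv2.imwrite('pics/s1.png',cv2.resize(imaging.get_image('side')[270:370,190:310,::-1],None,fx=4,fy=4))"
```

```text
t2.98 pos [0.5172 0.2725 0.0433] F [ 0.1 -0.4  0.6] w0.999 xyz cm [-0.12  0.15  0.23] ang [-0.0002 -0.002  -0.    ]
```

View pics/s1.png

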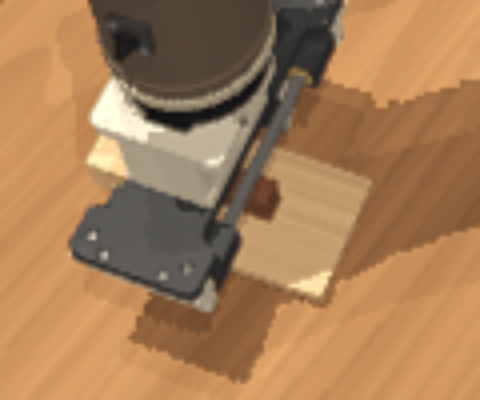

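The jaws straddle the dark handle (about 260,195 in the crop), so I'm closing now.

Request:
jog_arm([
  {"fingers":1,"xyz":[-0.1,0.15,0.1],"angular":[0,0,0]},
  {"fingers":1,"xyz":[-0.1,0.15,0.1],"angular":[0,0,0]},
  {"fingers":1,"xyz":[-0.1,0.15,0.1],"angular":[0,0,0]},
  {"fingers":1,"xyz":[-0.1,0.15,0.1],"angular":[0,0,0]},
  {"fingers":1,"xyz":[-0.1,0.15,0.1],"angular":[0,0,0]},
  {"fingers":1,"xyz":[-0.1,0.15,0.1],"angular":[0,0,0]},
  {"fingers":1,"xyz":[-0.1,0.15,0.1],"angular":[0,0,0]},
  {"fingers":1,"xyz":[-0.1,0.15,0.1],"angular":[0,0,0]},
], grip_force=30)

```text
clock: 4.03
position: [0.5157, 0.2711, 0.0407]
ee_rot: [3.114, 0.415, -0.0]
force: [0.0, -0.4, -0.5]
width: 0.174
```

```bash
python3 -c "
from h import *
go([.5164,.2708,.041],.2636)"
```

```text
t4.03 pos [0.5157 0.2711 0.0407] F [ 0.  -0.4 -0.5] w0.174 xyz cm [ 0.06  0.05 -0.03] ang [0.0001 0.     0.0011]
```

```bash
python3 -c "
from h import *
p=bx(15.5,0,160);print(p);go(p,.173)"
```

```text
[ 0.49996863 -0.02873186  0.16      ]
t4.03 pos [0.5157 0.2711 0.0407] F [ 0.  -0.4 -0.5] w0.174 xyz cm [ -9.36  28.53 -11.93] ang [0.0001 0.     0.0917]
```

Request:
jog_arm([
  {"fingers":1,"xyz":[0,0,-4],"angular":[0,0,0]},
  {"fingers":1,"xyz":[0,0,-8],"angular":[0,0,0]},
  {"fingers":1,"xyz":[0,0,-12.5],"angular":[0,0,0]},
  {"fingers":1,"xyz":[-2,6,-12.5],"angular":[0,0,0.03]},
  {"fingers":1,"xyz":[-4,12,-12.5],"angular":[0,0,0.06]},
  {"fingers":1,"xyz":[-6,18,-12.5],"angular":[0,0,0.09]},
  {"fingers":1,"xyz":[-8,24,-12.5],"angular":[0,0,0.092]},
  {"fingers":1,"xyz":[-9.4,28.5,-12.2],"angular":[0,0,0.092]},
  {"fingers":1,"xyz":[-9.4,28.5,-12.2],"angular":[0,0,0.092]},
  {"fingers":1,"xyz":[-9.4,28.5,-12.2],"angular":[0,0,0.092]},
  {"fingers":1,"xyz":[-9.4,28.5,-12.2],"angular":[0,0,0.092]},
])

```text
clock: 5.4
position: [0.4996, -0.0269, 0.1628]
ee_rot: [-3.129, -0.275, -0.0]
force: [-0.4, 0.7, -0.3]
width: 0.171
```

```bash
python3 -c "
from h import *
go(bx(15.5,0,125),.173)
s=imaging.get_image('side');t=imaging.get_image('top')
a=cv2.resize(s[150:290,260:380,::-1],None,fx=4,fy=4,interpolation=2);b=cv2.resize(t[165:265,252:322,::-1],None,fx=5.6,fy=5.6,interpolation=2)
cv2.imwrite('pics/s2.png',np.hstack([a[:560,:400],b[:560]]))"
```

```text
t5.40 pos [ 0.4996 -0.0269  0.1628] F [-0.4  0.7 -0.3] w0.171 xyz cm [-0.    0.19  3.78] ang [-0.0006 -0.0004  0.0022]
```

View pics/s2.png

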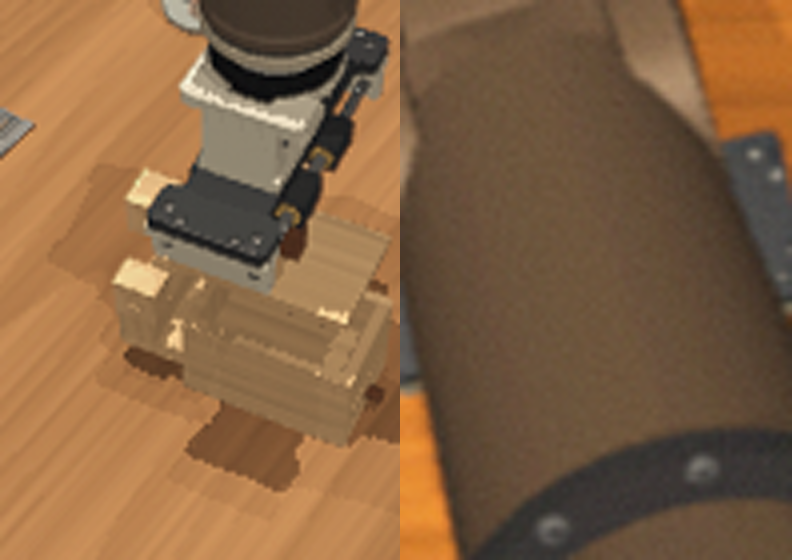

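The lid hangs square above the box with its knuckle towards the hinge; the arm hides the top view. I'm lowering by feel.

Request:
jog_arm([
  {"fingers":1,"xyz":[0,0.2,2],"angular":[0,0,0.002]},
  {"fingers":1,"xyz":[0,0.2,3.6],"angular":[0,0,0.002]},
  {"fingers":1,"xyz":[0,0.2,3.8],"angular":[0,0,0.002]},
  {"fingers":1,"xyz":[0,0.2,3.8],"angular":[0,0,0.002]},
  {"fingers":1,"xyz":[0,0.2,3.8],"angular":[0,0,0.002]},
])

```text
clock: 6.12
position: [0.5002, -0.0304, 0.1252]
ee_rot: [3.13, 0.268, 0.001]
force: [-0.1, -0.2, -1.0]
width: 0.173
```

```bash
python3 -c "
from h import *
go(bx(15.5,0,106),.173)"
```

```text
t6.12 pos [ 0.5002 -0.0304  0.1252] F [-0.1 -0.2 -1. ] w0.173 xyz cm [-0.   -0.17  1.92] ang [ 0.0001 -0.0009 -0.0022]
```

Request:
jog_arm([
  {"fingers":1,"xyz":[0,-0.15,0],"angular":[0,0,-0.002]},
  {"fingers":1,"xyz":[0,-0.15,0.5],"angular":[0,0,-0.002]},
  {"fingers":1,"xyz":[0,-0.15,1.0],"angular":[0,0,-0.002]},
  {"fingers":1,"xyz":[0,-0.15,1.3],"angular":[0,0,-0.002]},
  {"fingers":1,"xyz":[0,-0.15,1.3],"angular":[0,0,-0.002]},
])

```text
clock: 6.75
position: [0.4994, -0.029, 0.1113]
ee_rot: [-3.13, -0.271, 0.001]
force: [-0.4, -0.2, -1.4]
width: 0.171
```

```bash
python3 -c "
from h import *
go(bx(15.5,0,106),.173)"
```

```text
t6.75 pos [ 0.4994 -0.029   0.1113] F [-0.4 -0.2 -1.4] w0.171 xyz cm [ 0.06 -0.02  0.53] ang [-0.0001  0.0007 -0.0003]
```

Free so far: the battens are below the rim (5 mm left to go) with no contact.

Request:
jog_arm([
  {"fingers":1,"xyz":[0,0,0.2],"angular":[0,0,0]},
  {"fingers":1,"xyz":[0,0,0.4],"angular":[0,0,0]},
  {"fingers":1,"xyz":[0,0,0.5],"angular":[0,0,0]},
  {"fingers":1,"xyz":[0,0,0.55],"angular":[0,0,0]},
  {"fingers":1,"xyz":[0,0,0.55],"angular":[0,0,0]},
])

```text
clock: 7.38
position: [0.4996, -0.029, 0.1062]
ee_rot: [-3.13, -0.271, -0.0]
force: [0.7, 0.8, -1.5]
width: 0.171
```

```bash
python3 -c "
from h import *
go(bx(15.5,0,106),.173)"
```

```text
t7.38 pos [ 0.4996 -0.029   0.1062] F [ 0.7  0.8 -1.5] w0.171 xyz cm [ 0.04 -0.02  0.02] ang [-0.     -0.0001 -0.0003]
```

Request:
jog_arm([
  {"fingers":1,"xyz":[0,0,0.05],"angular":[0,0,0]},
  {"fingers":1,"xyz":[0,0,0.1],"angular":[0,0,0]},
  {"fingers":1,"xyz":[0,0,0.1],"angular":[0,0,0]},
])

```text
clock: 7.75
position: [0.4997, -0.029, 0.1056]
ee_rot: [3.13, 0.271, 0.0]
force: [-2.1, 1.2, 5.2]
width: 0.173
```

Contact came at TCP z = 0.1056, exactly the expected seated height. I'm releasing and lifting.

Request:
jog_arm([
  {"fingers":-1,"xyz":[0,0,-0.05],"angular":[0,0,0]},
  {"fingers":-1,"xyz":[0,0,-0.05],"angular":[0,0,0]},
  {"fingers":-1,"xyz":[0,0,-0.05],"angular":[0,0,0]},
  {"fingers":-1,"xyz":[0,0,-0.1],"angular":[0,0,0]},
  {"fingers":-1,"xyz":[0,0,-4],"angular":[0,0,0]},
  {"fingers":-1,"xyz":[0,0,-8],"angular":[0,0,0]},
  {"fingers":-1,"xyz":[0,0,-9],"angular":[0,0,0]},
])

```text
clock: 8.62
position: [0.5009, -0.0288, 0.1976]
ee_rot: [3.129, 0.271, 0.006]
force: [-0.6, -0.2, -0.2]
width: 0.885
```

```bash
python3 -c "
from h import *
p=place(.4712,-.3172,1.2769,[-.018,0,0])[0];print(p)
go([*p[:2],.12],1.2769);go([*p[:2],.12],1.2769-np.pi);print(arm.observe()['joints'].round(2))"
```

```text
[ 0.46598569 -0.3344282   0.        ]
t8.62 pos [ 0.5009 -0.0288  0.1976] F [-0.6 -0.2 -0.2] w0.885 xyz cm [-8.72 29.5   7.75] ang [ 0.003  -0.003  -1.1042]
t8.62 pos [ 0.5009 -0.0288  0.1976] F [-0.6 -0.2 -0.2] w0.885 xyz cm [-8.72 29.5   7.75] ang [-0.0034 -0.0034  2.0373]
[ 0.36  0.33 -0.52  1.9   0.2   0.96 -1.65]
```

Request:
jog_arm([
  {"fingers":-1,"xyz":[-1,5,0],"angular":[0,0,-0.15]},
  {"fingers":-1,"xyz":[-2.5,10,0],"angular":[0,0,-0.3]},
  {"fingers":-1,"xyz":[-4,15,1],"angular":[0,0,-0.45]},
  {"fingers":-1,"xyz":[-5.5,20,3],"angular":[0,0,-0.6]},
  {"fingers":-1,"xyz":[-7,25,5],"angular":[0,0,-0.75]},
  {"fingers":-1,"xyz":[-8.7,29.5,7.5],"angular":[0,0,-0.9]},
  {"fingers":-1,"xyz":[-8.7,29.5,7.5],"angular":[0,0,-1.05]},
  {"fingers":-1,"xyz":[-8.7,29.5,7.5],"angular":[0,0,-1.105]},
  {"fingers":-1,"xyz":[-8.7,29.5,7.5],"angular":[0,0,-1.105]},
  {"fingers":-1,"xyz":[-8.7,29.5,7.5],"angular":[0,0,-1.105]},
])

```text
clock: 9.88
position: [0.4645, -0.3344, 0.12]
ee_rot: [-2.523, -1.872, 0.0]
force: [-0.8, -0.1, 0.2]
width: 1.002
```

```bash
python3 -c "
from h import *
go([.466,-.3344,.021],1.2769)
s=imaging.get_image('side');t=imaging.get_image('top')
cv2.imwrite('pics/top3.png',t[:,:,::-1]);cv2.imwrite('pics/side3.png',s[:,:,::-1])
a=cv2.resize(s[190:270,280:360,::-1],None,fx=5,fy=5,interpolation=2);b=cv2.resize(t[180:260,255:335,::-1],None,fx=5,fy=5,interpolation=2)
cv2.imwrite('pics/s3.png',np.hstack([a,b]))"
```

```text
t9.88 pos [ 0.4645 -0.3344  0.12  ] F [-0.8 -0.1  0.2] w1.002 xyz cm [0.04 0.15 9.9 ] ang [-0.0003 -0.0001 -0.0003]
```

View pics/s3.png

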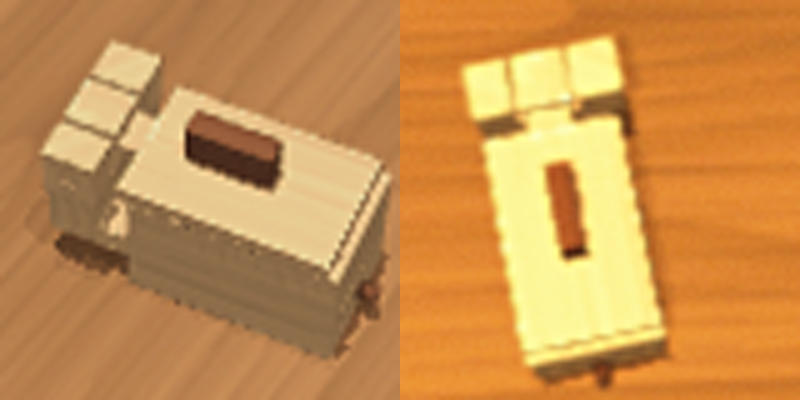

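The lid sits on the box with its knuckle in line between the hinge knuckles (top crop (465–625, 40–120)). I'm refining the hinge fit and picking up the pin.

Run:
```python
from h import *
def o(c,ox,oy,L):return[(c,ox+(x+.5)/5-.5,oy+(y+.5)/5-.5,np.array(m)/1000) for x,y,m in L]
k=o("top",255,180,[(63,65,(102,40,95)),(215,38,(102,-44,95)),(225,92,(72,-44,95)),(80,122,(72,40,95))])+o("side",280,190,[(113,40,(102,-44,95)),(160,60,(72,-44,95)),(43,152,(102,40,95)),(98,172,(72,40,95))])
q,_,r=fit(k,BOX);print("hinge",q,r.tolist());m=place(*q,[.087,-.044,.08])[0]
print("mouth",m,"in box",R.from_euler("z",-BOX[2]).apply(m-[*BOX[:2],0])*1000, "nominal+6",bx(93,-44,80))
```

```text
hinge [ 0.49075963 -0.03119861  0.18406639] [[0.4, 1.1], [-0.7, 0.2], [-0.4, -0.5], [-1.0, -0.1], [0.2, -0.2], [0.7, -0.7], [0.2, -0.3], [-0.5, -0.5]]
mouth [ 0.58434326 -0.05853184  0.08      ] in box [ 93.48543246 -43.87925788  80.        ] nominal+6 [ 0.58388586 -0.05873434  0.08      ]
```

Request:
jog_arm([
  {"fingers":-1,"xyz":[0,0.1,5],"angular":[0,0,0]},
  {"fingers":-1,"xyz":[0,0.1,9],"angular":[0,0,0]},
  {"fingers":-1,"xyz":[0,0.1,9.9],"angular":[0,0,0]},
  {"fingers":-1,"xyz":[0,0.1,9.9],"angular":[0,0,0]},
  {"fingers":-1,"xyz":[0,0.1,9.9],"angular":[0,0,0]},
])

```text
clock: 10.6
position: [0.4667, -0.3353, 0.0229]
ee_rot: [2.52, 1.872, 0.001]
force: [0.1, 0.1, 0.5]
width: 1.003
```

```bash
python3 -c "
from h import *
go([.466,-.3344,.021],1.2769)"
```

```text
t10.60 pos [ 0.4667 -0.3353  0.0229] F [0.1 0.1 0.5] w1.003 xyz cm [ 0.07 -0.09  0.19] ang [0.0024 0.0007 0.0007]
```

Request:
jog_arm([
  {"fingers":1,"xyz":[0,0,0],"angular":[0,0,0]},
  {"fingers":1,"xyz":[0,0,0],"angular":[0,0,0]},
  {"fingers":1,"xyz":[0,0,0],"angular":[0,0,0]},
  {"fingers":1,"xyz":[0,0,0],"angular":[0,0,0]},
  {"fingers":1,"xyz":[0,0,0],"angular":[0,0,0]},
  {"fingers":1,"xyz":[0,0,0],"angular":[0,0,0]},
  {"fingers":1,"xyz":[0,0,0],"angular":[0,0,0]},
  {"fingers":1,"xyz":[0,0,0],"angular":[0,0,0]},
], grip_force=45)

```text
clock: 11.6
position: [0.4656, -0.3349, 0.0212]
ee_rot: [2.522, 1.873, 0.0]
force: [-0.4, 1.0, -0.4]
width: 0.236
```

```bash
python3 -c "
from h import *
go(bx(93.4,-44-18-88-30,91),.173+np.pi/2)"
```

```text
t11.60 pos [ 0.4656 -0.3349  0.0212] F [-0.4  1.  -0.4] w0.236 xyz cm [17.73  9.49 -6.98] ang [ 1.000e-04  0.000e+00 -4.661e-01]
```

Request:
jog_arm([
  {"fingers":1,"xyz":[0,0,-4],"angular":[0,0,0]},
  {"fingers":1,"xyz":[0,0,-8],"angular":[0,0,0]},
  {"fingers":1,"xyz":[4,2,-10],"angular":[0,0,-0.12]},
  {"fingers":1,"xyz":[8,4,-10],"angular":[0,0,-0.24]},
  {"fingers":1,"xyz":[12,6.4,-10],"angular":[0,0,-0.36]},
  {"fingers":1,"xyz":[17.7,9.5,-9],"angular":[0,0,-0.469]},
  {"fingers":1,"xyz":[17.7,9.5,-7],"angular":[0,0,-0.469]},
  {"fingers":1,"xyz":[17.7,9.5,-7],"angular":[0,0,-0.469]},
  {"fingers":1,"xyz":[17.7,9.5,-7],"angular":[0,0,-0.469]},
  {"fingers":1,"xyz":[17.7,9.5,-7],"angular":[0,0,-0.469]},
])

```text
clock: 12.85
position: [0.6073, -0.1944, 0.0919]
ee_rot: [2.02, 2.405, -0.001]
force: [0.1, 1.1, -0.6]
width: 0.24
```

```bash
python3 -c "
from h import *
go(bx(93.4,-44-18-88-30,90.2),.176+np.pi/2)
s=imaging.get_image('side');t=imaging.get_image('top')
cv2.imwrite('pics/top4.png',t[:,:,::-1]);cv2.imwrite('pics/side4.png',s[:,:,::-1])
a=cv2.resize(s[150:250,280:400,::-1],None,fx=5,fy=5,interpolation=2)
cv2.imwrite('pics/s4.png',a)"
```

```text
t12.85 pos [ 0.6073 -0.1944  0.0919] F [ 0.1  1.1 -0.6] w0.240 xyz cm [0.16 0.07 0.17] ang [ 0.0004  0.0011 -0.0023]
```

View pics/s4.png

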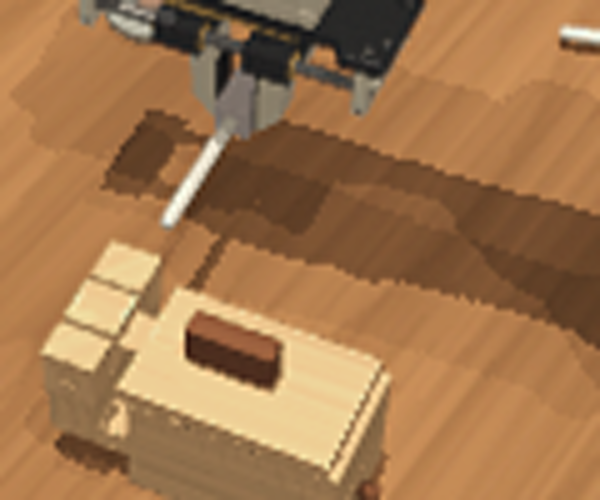

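Run:
```python
from h import *
s=arm.observe();M=R.from_rotvec(s["ee_rot"]);p=s["position"]
for d in(.106,.104,.102,.02):print(d,proj("side",p+M.apply([d,0,.0102])), p+M.apply([d,0,.0102]))
```

```text
0.106 [[312.52907197 194.52601378]] [ 0.58907583 -0.08954342  0.08161499]
0.104 [[312.83566879 194.03448236]] [ 0.58942279 -0.09151309  0.08161667]
0.102 [[313.14164379 193.54394783]] [ 0.58976974 -0.09348277  0.08161835]
0.02 [[325.17364367 174.25442607]] [ 0.60399476 -0.17423947  0.08168729]
```

Request:
jog_arm([
  {"fingers":1,"xyz":[0.5,0.05,0.1],"angular":[0,0,0]},
  {"fingers":1,"xyz":[1.5,0.05,0.1],"angular":[0,0,0]},
  {"fingers":1,"xyz":[2.5,0.05,0.1],"angular":[0,0,0]},
  {"fingers":1,"xyz":[2.5,0.05,0.1],"angular":[0,0,0]},
  {"fingers":1,"xyz":[2.5,0.05,0.1],"angular":[0,0,0]},
  {"fingers":1,"xyz":[2.5,0.05,0.1],"angular":[0,0,0]},
])

```text
clock: 13.7
position: [0.6038, -0.1686, 0.0902]
ee_rot: [2.018, 2.407, -0.0]
force: [-0.1, -0.1, -0.0]
width: 0.235
```

```bash
python3 -c "
from h import *
go(bx(93.4,-44-18-88,90.2),.176+np.pi/2)
print(arm.observe()['ft_torque'])"
```

```text
t13.70 pos [ 0.6038 -0.1686  0.0902] F [-0.1 -0.1 -0. ] w0.235 xyz cm [ 0.57 -0.03 -0.  ] ang [-0.0001  0.0003 -0.0006]
[-0.0211973  -0.12192988  0.0173183 ]
```

Request:
jog_arm([
  {"fingers":1,"xyz":[0.3,-0.03,0],"angular":[0,0,0]},
  {"fingers":1,"xyz":[0.5,-0.03,0],"angular":[0,0,0]},
  {"fingers":1,"xyz":[0.6,-0.03,0],"angular":[0,0,0]},
  {"fingers":1,"xyz":[0.6,-0.03,0],"angular":[0,0,0]},
])

```text
clock: 14.2
position: [0.6024, -0.1623, 0.0903]
ee_rot: [2.018, 2.408, -0.0]
force: [-0.9, -0.6, -1.2]
width: 0.234
```

Request:
jog_arm([
  {"fingers":1,"xyz":[0.06,0,0],"angular":[0,0,0]},
  {"fingers":1,"xyz":[0.06,0,0],"angular":[0,0,0]},
])

```text
clock: 14.45
position: [0.6023, -0.162, 0.0902]
ee_rot: [2.018, 2.408, -0.0]
force: [1.4, -0.6, -0.7]
width: 0.239
```

Request:
jog_arm([
  {"fingers":1,"xyz":[0.06,0,0],"angular":[0,0,0]},
  {"fingers":1,"xyz":[0.06,0,0],"angular":[0,0,0]},
])

```text
clock: 14.7
position: [0.6024, -0.1609, 0.0903]
ee_rot: [2.018, 2.408, 0.001]
force: [0.9, -0.4, -1.0]
width: 0.236
```

Request:
jog_arm([
  {"fingers":1,"xyz":[0.06,0,0],"angular":[0,0,0]},
  {"fingers":1,"xyz":[0.1,0,0],"angular":[0,0,0]},
])

```text
clock: 14.95
position: [0.6021, -0.16, 0.0903]
ee_rot: [2.018, 2.408, 0.0]
force: [0.6, -0.4, -0.5]
width: 0.232
```

Request:
jog_arm([
  {"fingers":1,"xyz":[0.06,0,0],"angular":[0,0,0]},
  {"fingers":1,"xyz":[0.1,0,0],"angular":[0,0,0]},
])

```text
clock: 15.2
position: [0.6019, -0.1591, 0.0903]
ee_rot: [2.018, 2.408, 0.0]
force: [0.7, -0.5, -0.3]
width: 0.237
```

```bash
python3 -c "
from h import *
go(bx(93.4,-44-18-88,90.2),.176+np.pi/2)
print(arm.observe()['ft_torque'])"
```

```text
t15.20 pos [ 0.6019 -0.1591  0.0903] F [ 0.7 -0.5 -0.3] w0.237 xyz cm [-0.4  -0.01  0.01] ang [ 0.0002  0.0001 -0.0001]
[-0.15615855 -0.44276473 -0.1313533 ]
```

Request:
jog_arm([
  {"fingers":1,"xyz":[0.1,0,0],"angular":[0,0,0]},
  {"fingers":1,"xyz":[0.2,0,0],"angular":[0,0,0]},
])

```text
clock: 15.45
position: [0.6016, -0.1571, 0.0903]
ee_rot: [2.018, 2.408, 0.0]
force: [1.7, -0.3, -0.3]
width: 0.239
```

Request:
jog_arm([
  {"fingers":1,"xyz":[0.1,0,0],"angular":[0,0,0]},
  {"fingers":1,"xyz":[0.2,0,0],"angular":[0,0,0]},
])

```text
clock: 15.7
position: [0.6012, -0.1552, 0.0903]
ee_rot: [2.018, 2.408, 0.0]
force: [2.1, -0.8, -0.8]
width: 0.235
```

```bash
python3 -c "
from h import *
go(bx(93.4,-44-18-88,90.2),.176+np.pi/2)
print(arm.observe()['ft_torque'])"
```

```text
t15.70 pos [ 0.6012 -0.1552  0.0903] F [ 2.1 -0.8 -0.8] w0.235 xyz cm [-0.8  -0.01  0.01] ang [ 0.0002  0.0001 -0.0001]
[-0.15292629 -0.45993283 -0.16243941]
```

It's in the bore: 8 mm past the mouth with negligible axial force. There is a slight +x side load, so I'm yielding to it.

Request:
jog_arm([
  {"fingers":1,"xyz":[0.2,0.03,0],"angular":[0,0,0]},
  {"fingers":1,"xyz":[0.4,0.03,0],"angular":[0,0,0]},
  {"fingers":1,"xyz":[0.6,0.03,0],"angular":[0,0,0]},
  {"fingers":1,"xyz":[0.8,0.03,0],"angular":[0,0,0]},
])

```text
clock: 16.2
position: [0.6, -0.1471, 0.0902]
ee_rot: [-2.018, -2.408, 0.0]
force: [1.4, 0.0, -0.8]
width: 0.234
```

```bash
python3 -c "
from h import *
go(bx(93.4,-44-18-88,90.2),.176+np.pi/2)
print(arm.observe()['ft_torque'])"
```

```text
t16.20 pos [ 0.6    -0.1471  0.0902] F [ 1.4  0.  -0.8] w0.234 xyz cm [-1.62 -0.03  0.  ] ang [-0.0001  0.      0.    ]
[-0.08713003 -0.36204035 -0.17062006]
```

Request:
jog_arm([
  {"fingers":1,"xyz":[0.2,0.03,0],"angular":[0,0,0]},
  {"fingers":1,"xyz":[0.4,0.03,0],"angular":[0,0,0]},
  {"fingers":1,"xyz":[0.6,0.03,0],"angular":[0,0,0]},
  {"fingers":1,"xyz":[0.8,0.03,0],"angular":[0,0,0]},
])

```text
clock: 16.7
position: [0.5988, -0.1392, 0.0902]
ee_rot: [-2.017, -2.408, 0.0]
force: [0.7, 0.0, -0.2]
width: 0.235
```

Request:
jog_arm([
  {"fingers":1,"xyz":[0.2,0,0],"angular":[0,0,0]},
  {"fingers":1,"xyz":[0.4,0,0],"angular":[0,0,0]},
  {"fingers":1,"xyz":[0.6,0,0],"angular":[0,0,0]},
  {"fingers":1,"xyz":[0.8,0,0],"angular":[0,0,0]},
])

```text
clock: 17.2
position: [0.5975, -0.1313, 0.0902]
ee_rot: [-2.018, -2.408, 0.0]
force: [0.1, 0.7, -0.7]
width: 0.236
```

```bash
python3 -c "
from h import *
go(bx(93.4,-44-18-88,90.2),.176+np.pi/2)
print(arm.observe()['ft_torque'])"
```

```text
t17.20 pos [ 0.5975 -0.1313  0.0902] F [ 0.1  0.7 -0.7] w0.236 xyz cm [-3.21 -0.06  0.  ] ang [-0.0001  0.     -0.    ]
[-0.02512219 -0.13696028 -0.01064298]
```

Request:
jog_arm([
  {"fingers":1,"xyz":[0.2,0,0],"angular":[0,0,0]},
  {"fingers":1,"xyz":[0.4,0,0],"angular":[0,0,0]},
  {"fingers":1,"xyz":[0.6,0,0],"angular":[0,0,0]},
])

```text
clock: 17.58
position: [0.5964, -0.1255, 0.0902]
ee_rot: [-2.018, -2.408, 0.0]
force: [-0.2, 0.4, -0.9]
width: 0.239
```

Request:
jog_arm([
  {"fingers":1,"xyz":[0.15,0,0],"angular":[0,0,0]},
  {"fingers":1,"xyz":[0.3,0,0],"angular":[0,0,0]},
])

```text
clock: 17.82
position: [0.5959, -0.1226, 0.0902]
ee_rot: [2.018, 2.408, -0.0]
force: [-0.4, 0.5, -0.5]
width: 0.238
```

Request:
jog_arm([
  {"fingers":1,"xyz":[0.15,0,0],"angular":[0,0,0]},
  {"fingers":1,"xyz":[0.3,0,0],"angular":[0,0,0]},
])

```text
clock: 18.08
position: [0.5954, -0.1196, 0.0902]
ee_rot: [2.018, 2.408, -0.0]
force: [0.0, -0.3, -1.2]
width: 0.237
```

Request:
jog_arm([
  {"fingers":1,"xyz":[0.15,0,0],"angular":[0,0,0]},
  {"fingers":1,"xyz":[0.3,0,0],"angular":[0,0,0]},
])

```text
clock: 18.32
position: [0.5949, -0.1166, 0.0902]
ee_rot: [2.018, 2.408, -0.0]
force: [0.7, -0.2, -0.4]
width: 0.232
```

```bash
python3 -c "
from h import *
go(bx(93.4,-44-18-88,90.2),.176+np.pi/2)
print(arm.observe()['ft_torque'])"
```

```text
t18.32 pos [ 0.5949 -0.1166  0.0902] F [ 0.7 -0.2 -0.4] w0.232 xyz cm [-4.71 -0.06  0.  ] ang [-0.      0.     -0.0001]
[ 0.00491263 -0.12010073 -0.00160549]
```

Request:
jog_arm([
  {"fingers":1,"xyz":[0.15,0,0],"angular":[0,0,0]},
  {"fingers":1,"xyz":[0.3,0,0],"angular":[0,0,0]},
])

```text
clock: 18.58
position: [0.5944, -0.1137, 0.0902]
ee_rot: [2.018, 2.408, 0.0]
force: [-0.7, 0.2, -0.8]
width: 0.236
```

Request:
jog_arm([
  {"fingers":1,"xyz":[0.15,0,0],"angular":[0,0,0]},
  {"fingers":1,"xyz":[0.3,0,0],"angular":[0,0,0]},
])

```text
clock: 18.82
position: [0.5939, -0.1107, 0.0902]
ee_rot: [2.018, 2.408, 0.0]
force: [0.2, -1.1, -0.8]
width: 0.236
```

Request:
jog_arm([
  {"fingers":1,"xyz":[0.15,0,0],"angular":[0,0,0]},
  {"fingers":1,"xyz":[0.3,0,0],"angular":[0,0,0]},
])

```text
clock: 19.08
position: [0.5934, -0.1078, 0.0903]
ee_rot: [2.018, 2.408, 0.0]
force: [0.0, 0.2, -2.0]
width: 0.234
```

Request:
jog_arm([
  {"fingers":1,"xyz":[0.1,0,0],"angular":[0,0,0]},
  {"fingers":1,"xyz":[0.2,0,0],"angular":[0,0,0]},
])

```text
clock: 19.32
position: [0.593, -0.1059, 0.0902]
ee_rot: [2.018, 2.408, -0.0]
force: [0.8, -0.1, -1.0]
width: 0.235
```

```bash
python3 -c "
from h import *
go(bx(93.4,-44-18-88,90.2),.176+np.pi/2)
print(arm.observe()['ft_torque'])"
```

```text
t19.32 pos [ 0.593  -0.1059  0.0902] F [ 0.8 -0.1 -1. ] w0.235 xyz cm [-5.8  -0.06  0.  ] ang [ 0.      0.0001 -0.0001]
[-0.01168171 -0.12028077 -0.01736623]
```

Request:
jog_arm([
  {"fingers":1,"xyz":[0.1,0,0],"angular":[0,0,0]},
  {"fingers":1,"xyz":[0.3,0,0],"angular":[0,0,0]},
])

```text
clock: 19.58
position: [0.5924, -0.103, 0.0902]
ee_rot: [2.018, 2.408, -0.0]
force: [-0.5, 0.7, -0.4]
width: 0.237
```

Request:
jog_arm([
  {"fingers":1,"xyz":[0.06,0,0],"angular":[0,0,0]},
  {"fingers":1,"xyz":[0.12,0,0],"angular":[0,0,0]},
])

```text
clock: 19.82
position: [0.5922, -0.1017, 0.0902]
ee_rot: [2.018, 2.408, -0.0]
force: [0.7, 0.6, -1.1]
width: 0.238
```

Request:
jog_arm([
  {"fingers":1,"xyz":[0.06,0,0],"angular":[0,0,0]},
  {"fingers":1,"xyz":[0.12,0,0],"angular":[0,0,0]},
])

```text
clock: 20.08
position: [0.592, -0.1006, 0.0902]
ee_rot: [2.018, 2.408, -0.0]
force: [-0.2, -0.2, -1.0]
width: 0.238
```

Request:
jog_arm([
  {"fingers":1,"xyz":[0.06,0,0],"angular":[0,0,0]},
  {"fingers":1,"xyz":[0.12,0,0],"angular":[0,0,0]},
])

```text
clock: 20.32
position: [0.5918, -0.0994, 0.0902]
ee_rot: [2.018, 2.408, -0.0]
force: [-1.0, -0.4, -1.4]
width: 0.234
```

```bash
python3 -c "
from h import *
go(bx(93.4,-44-18-88,90.2),.176+np.pi/2)
print(arm.observe()['ft_torque'])"
```

```text
t20.32 pos [ 0.5918 -0.0994  0.0902] F [-1.  -0.4 -1.4] w0.234 xyz cm [-6.46 -0.06  0.  ] ang [ 0.      0.     -0.0001]
[ 0.0091719  -0.08090446  0.00611852]
```

Request:
jog_arm([
  {"fingers":1,"xyz":[0.06,0,0],"angular":[0,0,0]},
  {"fingers":1,"xyz":[0.12,0,0],"angular":[0,0,0]},
])

```text
clock: 20.58
position: [0.5916, -0.0982, 0.0902]
ee_rot: [2.018, 2.408, -0.0]
force: [-0.1, -0.0, -1.2]
width: 0.235
```

Request:
jog_arm([
  {"fingers":1,"xyz":[0.06,0,0],"angular":[0,0,0]},
  {"fingers":1,"xyz":[0.12,0,0],"angular":[0,0,0]},
])

```text
clock: 20.82
position: [0.5914, -0.097, 0.0902]
ee_rot: [2.018, 2.408, -0.0]
force: [-0.8, 0.1, -0.3]
width: 0.237
```

Request:
jog_arm([
  {"fingers":1,"xyz":[0.15,0,0],"angular":[0,0,0]},
  {"fingers":1,"xyz":[0.3,0,0],"angular":[0,0,0]},
])

```text
clock: 21.08
position: [0.5908, -0.094, 0.0902]
ee_rot: [-2.018, -2.408, 0.0]
force: [0.2, 0.1, -0.7]
width: 0.237
```

Request:
jog_arm([
  {"fingers":1,"xyz":[0.15,0,0],"angular":[0,0,0]},
  {"fingers":1,"xyz":[0.3,0,0],"angular":[0,0,0]},
])

```text
clock: 21.32
position: [0.5903, -0.091, 0.0902]
ee_rot: [2.018, 2.408, -0.0]
force: [-0.9, -0.1, -0.7]
width: 0.234
```

Request:
jog_arm([
  {"fingers":1,"xyz":[0.15,0,0],"angular":[0,0,0]},
  {"fingers":1,"xyz":[0.3,0,0],"angular":[0,0,0]},
])

```text
clock: 21.58
position: [0.5898, -0.0881, 0.0902]
ee_rot: [2.018, 2.408, -0.0]
force: [-0.2, 0.9, -1.2]
width: 0.235
```

Request:
jog_arm([
  {"fingers":1,"xyz":[0.15,0,0],"angular":[0,0,0]},
  {"fingers":1,"xyz":[0.3,0,0],"angular":[0,0,0]},
])

```text
clock: 21.82
position: [0.5893, -0.0851, 0.0902]
ee_rot: [2.018, 2.408, -0.0]
force: [0.3, -0.6, -1.0]
width: 0.236
```

```bash
python3 -c "
from h import *
go(bx(93.4,-44-18,90.2),.176+np.pi/2)
print(arm.observe()['ft_torque'])"
```

```text
t21.82 pos [ 0.5893 -0.0851  0.0902] F [ 0.3 -0.6 -1. ] w0.236 xyz cm [ 0.89 -0.04  0.  ] ang [ 0.      0.     -0.0001]
[-0.0120042  -0.0800767   0.00887691]
```

About 9 mm remain. I'm slowing near home.

Request:
jog_arm([
  {"fingers":1,"xyz":[0.2,0,0],"angular":[0,0,0]},
  {"fingers":1,"xyz":[0.4,0,0],"angular":[0,0,0]},
  {"fingers":1,"xyz":[0.6,0,0],"angular":[0,0,0]},
])

```text
clock: 22.2
position: [0.5882, -0.0792, 0.0902]
ee_rot: [2.018, 2.408, -0.0]
force: [0.3, 0.0, -0.6]
width: 0.238
```

Request:
jog_arm([
  {"fingers":1,"xyz":[0.05,0,0],"angular":[0,0,0]},
  {"fingers":1,"xyz":[0.1,0,0],"angular":[0,0,0]},
])

```text
clock: 22.45
position: [0.5881, -0.0784, 0.0902]
ee_rot: [2.018, 2.408, -0.0]
force: [0.2, 0.0, -1.5]
width: 0.234
```

Request:
jog_arm([
  {"fingers":1,"xyz":[0.05,0,0],"angular":[0,0,0]},
  {"fingers":1,"xyz":[0.1,0,0],"angular":[0,0,0]},
])

```text
clock: 22.7
position: [0.5879, -0.0774, 0.0902]
ee_rot: [2.018, 2.408, -0.0]
force: [0.2, 0.3, -0.8]
width: 0.236
```

Request:
jog_arm([
  {"fingers":1,"xyz":[0.04,0,0],"angular":[0,0,0]},
  {"fingers":1,"xyz":[0.06,0,0],"angular":[0,0,0]},
])

```text
clock: 22.95
position: [0.5878, -0.0767, 0.0902]
ee_rot: [-2.018, -2.408, 0.0]
force: [0.2, 0.3, -0.9]
width: 0.234
```

Request:
jog_arm([
  {"fingers":1,"xyz":[0.06,0,0],"angular":[0,0,0]},
  {"fingers":1,"xyz":[0.06,0,0],"angular":[0,0,0]},
])

```text
clock: 23.2
position: [0.5877, -0.0761, 0.0902]
ee_rot: [-2.018, -2.408, -0.0]
force: [0.3, 0.1, -1.1]
width: 0.234
```

Request:
jog_arm([
  {"fingers":1,"xyz":[0.06,0,0],"angular":[0,0,0]},
  {"fingers":1,"xyz":[0.06,0,0],"angular":[0,0,0]},
])

```text
clock: 23.45
position: [0.5876, -0.0755, 0.0902]
ee_rot: [2.018, 2.408, -0.0]
force: [1.1, 0.1, -0.3]
width: 0.234
```

Request:
jog_arm([
  {"fingers":1,"xyz":[0.04,0,0],"angular":[0,0,0]},
  {"fingers":1,"xyz":[0.04,0,0],"angular":[0,0,0]},
])

```text
clock: 23.7
position: [0.5875, -0.0755, 0.0902]
ee_rot: [2.018, 2.408, -0.0]
force: [0.6, -1.8, -0.2]
width: 0.237
```

Request:
jog_arm([
  {"fingers":1,"xyz":[0.04,0,0],"angular":[0,0,0]},
  {"fingers":1,"xyz":[0.04,0,0],"angular":[0,0,0]},
])

```text
clock: 23.95
position: [0.5876, -0.0754, 0.0903]
ee_rot: [2.018, 2.407, -0.001]
force: [0.7, -3.4, -0.9]
width: 0.237
```

```bash
python3 -c "
from h import *
go(bx(93.4,-44-18,90.2),.176+np.pi/2)"
```

```text
t23.95 pos [ 0.5876 -0.0754  0.0903] F [ 0.7 -3.4 -0.9] w0.237 xyz cm [-0.09 -0.04  0.01] ang [ 0.0001  0.0008 -0.0006]
```

Request:
jog_arm([
  {"fingers":1,"xyz":[0.04,0,0],"angular":[0,0,0]},
  {"fingers":1,"xyz":[0.07,0,0],"angular":[0,0,0]},
])

```text
clock: 24.2
position: [0.5875, -0.0754, 0.0903]
ee_rot: [2.018, 2.406, -0.002]
force: [1.8, -6.0, -1.2]
width: 0.236
```

Request:
jog_arm([
  {"fingers":1,"xyz":[-0.06,0,0],"angular":[0,0,0]},
  {"fingers":-0.3,"xyz":[-0.06,0,0],"angular":[0,0,0]},
  {"fingers":-0.3,"xyz":[-0.06,0,0],"angular":[0,0,0]},
  {"fingers":-0.3,"xyz":[-0.06,0,0],"angular":[0,0,0]},
  {"fingers":-0.3,"xyz":[-0.06,0,0],"angular":[0,0,0]},
  {"fingers":-0.3,"xyz":[-0.06,0,-4],"angular":[0,0,0]},
  {"fingers":-0.3,"xyz":[-3,0,-9],"angular":[0,0,0]},
  {"fingers":-0.3,"xyz":[-9,0,-10],"angular":[0,0,0]},
  {"fingers":-0.3,"xyz":[-15,0,-12],"angular":[0,0,0]},
  {"fingers":-0.3,"xyz":[-20,0,-12],"angular":[0,0,0]},
  {"fingers":-0.3,"xyz":[-20,0,-12],"angular":[0,0,0]},
  {"fingers":-0.3,"xyz":[-20,0,-12],"angular":[0,0,0]},
])

```text
clock: 25.7
position: [0.6222, -0.2701, 0.21]
ee_rot: [-2.017, -2.408, -0.001]
force: [0.4, 1.2, 0.7]
width: 0.651
```

```bash
python3 -c "
from h import *
go(bx(93.4,-44-18,90.2),.176+np.pi/2)
s=imaging.get_image('side');t=imaging.get_image('top')
a=cv2.resize(s[180:260,280:360,::-1],None,fx=5,fy=5,interpolation=2);b=cv2.resize(t[180:260,255:335,::-1],None,fx=5,fy=5,interpolation=2)
m=R.from_euler('z',.176)
for d in(-.04,-.076,):print(proj('top',place(*BOX[:2],.176,[.0934,-.044+.044+d-.004,.091])),proj('side',place(*BOX[:2],.176,[.0934,d-.004,.091])))
cv2.imwrite('pics/s5.png',np.hstack([a,b]))"
```

```text
t25.70 pos [ 0.6222 -0.2701  0.21  ] F [0.4 1.2 0.7] w0.651 xyz cm [19.67 -0.03 12.  ] ang [-0.0001 -0.0012  0.0003]
[[298.03461323 192.76660258]] [[307.30965823 200.11736371]]
[[310.55760672 190.15341732]] [[312.93152207 191.12511167]]
```

View pics/s5.png

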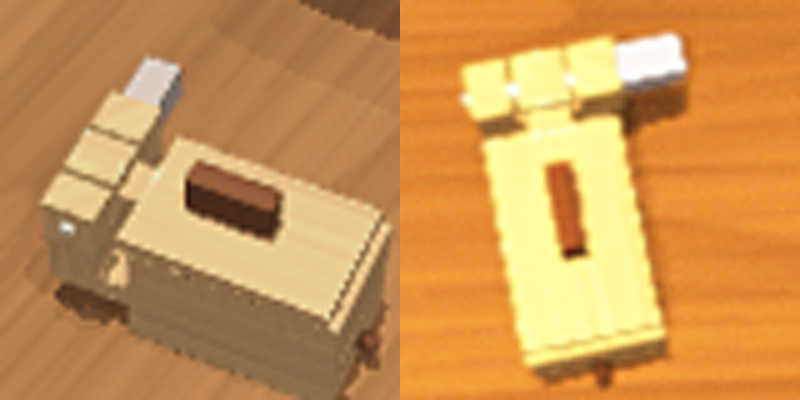

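The head sits flush on the outer knuckle (top crop (615–685, 35–85)), and the tip shows at the far bore (side crop (67,228)). The shank bridges both gaps. The lid is in place and the gripper is clear, so I'm handing in.

```bash
python3 -c "
from cell import job
print(job.sign_off())"
```

```text
the job is handed in; nothing more can be done
None
```

The lid is back on the box with its knuckle between the two hinge knuckles, and I let go of it before starting on the pin. I pushed the leftmost pin in from the right until its head met the outer knuckle, then handed the job in at about 26 s of the 72 s allowed.

- **Hinge offset:** the images put the hinge rail about 6.5 mm farther from the box than nominal. The pin found the bore on the first try.
- **Force:** readings stayed at about 2 N or less all the way through the bores. I ended with a firm push of about 6 N at the head, well under the 20 N limit.
- **Last pictures:** the head is flush on the outer knuckle and the tip shows at the far bore. The shank spans both gaps and the lid is seated.
- **Disagreements:** the head stopped about 0.9 mm beyond where I predicted, which is within the 2 mm calibration. No check failed.
- **Not re-checked:** I went nowhere near the comb, flashlight or jar, but I did not check their positions again at the end.

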